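# Clear the carving jig and offer up the clamp arm

## Task

Clear the carving jig: take the plywood template off the jig's pin and slip its eye over the wooden storage peg in the bench, flat down on the bench top, and let go of it. Then pick up the cast clamp arm by its balance point and hold it level and still about 3 cm clear above the jig's pin, the hole of its hub straight over the pin and its toe over the round rest, ready to be lowered; finish while still holding it there. Leave the other things on the bench where they are.

Things in the scene. Friction and masses are not known exactly. Their poses are not given: they have to be found in the camera images.
- template_grip (a point): Middle of the template's grip, a dark batten 60 (x) x 18 (y) mm, 10 to 48 mm above the plate's underside; this point is 34 mm above it. The loose 90 g template is a flat plywood plate 10 mm thick: disc, radius 45 mm, centre 12 mm to +x; square tab 56 x 56 mm, centre 70 mm to -x. z up. At first it lies on the jig's base, eye over the pin.
- template_eye (a point): Centre of the eye, a 28 mm through hole in the template's square tab, half-way through the 10 mm plate; 70 mm from the grip's middle along the template's -x. Same axes as the grip.
- peg_top (a point): Centre of the top of the fixed storage peg, an upright wooden dowel 16 mm across (tapering at the top), 55 mm tall, straight out of the bench top, to the left or the right of the jig. Fixed.
- clamp_balance (a point): Balance point of the loose cast aluminium clamp arm (0.35 to 0.55 kg), mid-bar, 29 mm above its underside. To -x a hub, 50 mm across, 50 mm high, with a 22 mm upright hole. To +x a bar, 20 mm wide (y), 16 to 42 mm above the underside, until 61 mm from here, then 16 mm wide, to a round toe 20 mm across, 38 mm high. It stands on hub and toe. x points from hub to toe, z up.
- clamp_bore (a point): Centre of the hub's hole at the hub's underside, 54 mm from the balance point along the clamp arm's -x. Same axes.
- clamp_toe (a point): Centre of the underside of the clamp arm's toe, 136 mm from the balance point along +x. Same axes.
- jig_pin_top (a point): Centre of the top of the jig's upright steel pin, 16 mm across (tapering at the top), 40 mm tall above the jig's base, 64 mm above the bench. The jig is fixed: a wooden base 250 x 100 x 24 mm, pin near its robot-side end, round rest near its far end. x points from pin to rest.
- jig_rest_top (a point): Centre of the top of the jig's dark round toe rest, 32 mm across, 12 mm tall above the base, 190 mm from the pin along the jig's x.
- jig: The whole jig; origin at the middle of the base's underside, pin 90 mm to -x, rest 100 mm to +x.
- template: The whole plywood template; origin on its underside below the grip.
- clamp: The whole clamp arm; origin at underside level below the balance point.
- mallet: Bystander, leave alone: turned wooden carver's mallet standing on its head, 84 mm across, 245 mm tall; origin under its middle.
- dowel: Bystander, leave alone: short round wooden bench dog standing upright, 28 mm across, 45 mm tall; origin under its middle.
- tin: Bystander, leave alone: low round steel wax tin, 68 mm across, 45 mm tall; origin under its middle.
- blank: Bystander, leave alone: pale wooden block, 110 x 75 x 28 mm; origin under its middle.
- sander: Bystander, leave alone: cork-soled sanding block, 110 x 65 x 30 mm; origin under its middle.
- gouge: Bystander, leave alone: carving gouge lying flat, about 240 mm long, dark handle; origin under its middle.
- glue: Bystander, leave alone: white glue bottle standing upright, 56 mm across, 150 mm tall; origin under its middle.

How it is judged:
By the outcome, as a careful person would: the job done as asked, in the order asked, and still so for the second after the job is handed in, while the arm keeps its last pose, push and grip.
It also fails if it takes over 67 s, if anything falls off the work surface, if the arm or the gripper's body presses on something with over 40 N, if the wrist force passes 120 N, or if a joint passes its speed limit or range.

## Robot

A 6-joint arm with a two-finger parallel gripper is mounted at the origin on the work surface. World frame = base frame: x ahead of the robot, y to its left, z up, the work surface at z = 0. Lengths are in mm, angles in rad, forces in N, time in s.
With the tool pointing down it reaches from about 350 to 875 mm from the base axis. Payload 4.2 kg.
Tool frame: the origin (TCP) lies midway between the tips of the shut fingers; the grasp point (between the pads) lies 19 mm behind it; z points along the fingers, y is the line along which they close (so a half turn about z gives the same grasp; the last joint's range is limited). The gripper opens to 85 mm and grips with 20 to 120 N. Pads are 22 mm wide; open, the fingers measure 114 mm over their backs; the gripper's body (76 mm by 85 mm) begins 54 mm behind the grasp point. The pads swing forward as they close: fully open they stand 13 mm farther back than shut.
Start: joints at [1.595, 0.385, 0.008, 0, -1.194, -0.259], TCP at [145.374, 607.837, 231.312] pointing down, gripper open.
Joint ranges: [-3.14, 3.14], [-1.21, 2.06], [-1.07, 1.41], [-3.16, 2.05], [-2.99, -0.16], [-3.1, 3.1]. Speed limits (rad/s): [2.79, 2.79, 3.14, 3.14, 3.14, 3.14].

## Interface

Orientations are given as a unit quaternion [x, y, z, w].
In Python, from bench import arm, eyes, nets gives the robot as it stands.
- The arm moves only by the tool apply_moves, never from a script. Its arguments are lists of equal length, an entry for each row: "delta_rot": the turn, a rotation vector about the tool's x, y, z as a fraction of full scale, a list of three; "xyz": the shift along the tool's x, y, z as a fraction of full scale, a list of three; "hand": the gripper command: -1 is fully open, 1 is shut, values between are in proportion. In form: {"delta_rot": [[ax, ay, az], ...], "xyz": [[dx, dy, dz], ...], "hand": [hand, ...]}. A call has 1 to 20 rows; each row shifts and turns the commanded pose from where the row before left it, along the tool's axes as they then stand; what a row does not reach is not made up. Full scale, the value 1, is 0.025 m for a shift and 6 degrees for a turn. A row lasts 1/12 s, in which the tool goes at most 41.7 mm and 7.16 degrees, less where a joint would pass 70% of its speed; a pose out of reach is approached as far as the arm can. A call with a number of a shift or a turn outside -1 to 1 is refused whole. A call with a gripper value outside its range is refused whole. The fingers move at their own pace and stop on an object; the grip force is fixed at half the most. Time passes only in rows, so rows that do not move let the fingers close. It gives the time, the measured TCP pose, the force, the opening and the grip force at its end, in the units of the state.
- arm.read_state(): the state, without advancing time (a new reading comes with each control period).
- eyes.get_image(name): name is "scene" or "top" or "wrist"; returns a dict with "frame" (400x640x3 uint8, red, green, blue), "range_z" (400x640 float32, mm along the optical axis (not along the pixel's ray), 0 where there is no reading), "camera_matrix" (3x3 intrinsics, pixels), "R" (3x3) and "t" (3): a world point X has camera coordinates R X + t; the wrist camera has in their place "hand_eye" (4x4, takes a point from camera to tool coordinates, whose origin is the TCP and whose axes are the flange's). Camera axes: x right, y down, z forward; pixel columns grow to the right and rows downward; lengths in mm; the calibration is good to about 2 mm. A picture is of the moment at which its call begins: read the wrist's pose just before it.
- arm.job_done(): hands the job in; it is judged then, once.
Trained networks look in a picture, given as the dict that the camera call returned (one of the last four; its "shot" number tells which), for a name from the list of things; names that differ only in an ending like _2 or _b are one class to them, and where a whole thing is asked for, a point or a joint stands for the part that bears it (a point fixed in the world has none). Each returns a list of dicts, best first, with "score" (0 to 1); they miss things now and then, are a little off and sometimes report something else, mostly with a low value. They report only what shows in the picture. A call takes as long as a camera call.
- nets.look_for(name, picture): "bbox" ([left, top, right, bottom] in pixels, round what is visible of it).
- nets.masks_of(name, picture): "region" (400x640 bool, what is visible of it) and "bbox" ([left, top, right, bottom] in pixels, round what is visible of it).
The state is a dict: "clock": time; "joints": joint angles; "joint_vel": joint speeds; "joint_efforts": joint torques, N m; "position": TCP position; "ee_rot": TCP orientation; "contact_force": force on the tool from outside, world axes, zero at the start; "wrist_torque": the same for the moment, N m; "gripper_width": finger opening in mm; "grasp_force": force on a finger pad.
Only numpy, scipy, OpenCV 4.12 (cv2) and the standard library are available. Lean on these libraries where they do the work, as an engineer would, in place of code of your own. Each camera call takes 0.05 s, during which the arm holds its last target. There are 200 camera calls.

## Working session

There is one attempt and no reset: what is moved stays moved. The work goes in short steps, Python scripts to look and compute and a tool call to move; the robot and the scene stay as the last step left them, time stands still between calls to the robot, and variables do not carry over. Pictures are saved under pics/ and viewed, at most 10 in all, crops included, and the job is handed in when it is done.

Besides the shell and the picture viewer there is one more tool, called after ">>>" as name(argument=value, ...) on one line, values as JSON. apply_moves: Moves the arm, as the interface text tells. Its arguments: {"type":"object","properties":{"delta_rot":{"type":"array"},"xyz":{"type":"array"},"hand":{"type":"array"}},"required":["delta_rot","xyz","hand"]}

```bash
mkdir -p pics; cat > h.py <<'E'
import numpy as np, cv2
from bench import arm, eyes, nets
from scipy.spatial.transform import Rotation as Ro
def pts(im, st=None):
    z=im["range_z"].astype(float);K=im["camera_matrix"];v,u=np.mgrid[:400,:640]
    c=np.stack([(u-K[0,2])/K[0,0]*z,(v-K[1,2])/K[1,1]*z,z],-1)
    if "R" in im: return (c-np.array(im["t"]))@np.array(im["R"])
    H=np.array(im["hand_eye"]);t=c@H[:3,:3].T+H[:3,3]
    return t@Ro.from_quat(st["ee_rot"]).as_matrix().T+np.array(st["position"])
E
cat > a.py <<'E'
from h import *
s=arm.read_state();print(s)
for n in ["top","scene"]:
    im=eyes.get_image(n);P=pts(im);cv2.imwrite(f"pics/{n}1.png",im["frame"][:,:,::-1])
    for k in ["template_grip","template_eye","peg_top","clamp_balance","clamp_bore","clamp_toe","jig_pin_top","jig_rest_top","jig","template","clamp","mallet","dowel","tin","blank","sander","gouge","glue"]:
        r=nets.masks_of(k,im)
        for d in r[:2]:
            m=d["region"]&(im["range_z"]>0)
            q=P[m]
            if len(q): print(n,k,round(d["score"],2),[int(x) for x in d["bbox"]],m.sum(),np.median(q,0).round(),"z95",np.percentile(q[:,2],95).round())
E
python3 a.py
```

```text
{'clock': 0.0, 'joints': array([ 1.59461099e+00,  3.85586816e-01,  6.62590948e-03, -4.98480212e-04,
       -1.19401549e+00, -2.58579465e-01]), 'joint_vel': array([-2.45419781e-04,  1.08301883e-05, -8.86828589e-04, -4.68307171e-05,
       -6.99904455e-04, -7.57453507e-05]), 'joint_efforts': array([ 3.31896456e-05, -3.92291307e+01,  1.88393015e+01,  4.18624341e+00,
       -4.70750907e-03, -3.34586630e-06]), 'position': array([145.24223085, 607.28595371, 230.20343765]), 'ee_rot': array([ 9.93107203e-01, -1.17204273e-01, -7.59526052e-05,  1.11178747e-03]), 'contact_force': array([-0.76258542,  0.52526514, -0.10794539]), 'wrist_torque': array([ 0.04182004, -0.01546295, -0.02230343]), 'grasp_force': 0.0, 'gripper_width': 85.45936521387196}
top template_grip 0.76 [312, 188, 336, 235] 789 [539.  27.  34.] z95 71.0
top template_eye 0.82 [312, 190, 338, 234] 768 [536.  24.  34.] z95 71.0
top peg_top 0.48 [458, 189, 482, 250] 416 [ 469. -490.   19.] z95 25.0
top clamp_balance 0.73 [409, 175, 427, 238] 563 [ 518. -296.   39.] z95 51.0
top clamp_balance 0.39 [311, 192, 336, 234] 714 [538.  24.  3
[... 2566 characters left out ...]
95 71.0
scene template 0.46 [226, 197, 262, 230] 630 [786. -83.  28.] z95 34.0
scene clamp 0.89 [248, 142, 294, 175] 481 [ 515. -290.   35.] z95 51.0
scene mallet 0.55 [414, 255, 448, 327] 1355 [561. 557. 114.] z95 232.0
scene dowel 0.59 [382, 198, 392, 213] 123 [352. 149.  27.] z95 46.0
scene tin 0.84 [317, 144, 335, 163] 252 [ 354. -202.   36.] z95 47.0
scene blank 0.66 [256, 233, 295, 268] 765 [786. 122.  27.] z95 31.0
scene sander 0.6 [226, 200, 261, 227] 571 [784. -81.  28.] z95 34.0
scene gouge 0.51 [235, 121, 284, 148] 272 [ 476. -487.   17.] z95 26.0
scene glue 0.97 [439, 246, 464, 287] 652 [421. 514.  85.] z95 149.0
scene glue 0.15 [277, 188, 352, 235] 1135 [619.  52.  23.] z95 35.0
```

```bash
python3 - <<'E'
import cv2
a=cv2.imread('pics/top1.png')[110:290,140:500];cv2.imwrite('pics/t1c.png',cv2.resize(a,(800,400),interpolation=cv2.INTER_CUBIC))
E
python3 - <<'E'
import sys;sys.path.insert(0,'.')
from h import *
im=eyes.get_image("top");P=pts(im)
# tall small blobs in band 35..90
m=((P[...,2]>38)&(im["range_z"]>0)).astype(np.uint8)
n,l,s,c=cv2.connectedComponentsWithStats(m)
for i in range(1,n):
    if s[i,4]>4: print(s[i],np.median(P[l==i],0).round(),P[l==i][:,2].max().round())
E
```

```text
[132 102  52  37 912] [865. 622.  67.] 87.0
[ 509  140   64   83 4295] [ 615. -706.   87.] 96.0
[ 110  168   76  105 4072] [520. 665.  71.] 246.0
[412 175   4   7  13] [ 642. -294.   39.] 40.0
[412 185   5   6  11] [ 610. -292.   40.] 43.0
[320 196   8  19 105] [543.  23.  71.] 77.0
[413 198  15  40 277] [ 478. -301.   45.] 54.0
[246 204   5   5  16] [545. 286.  50.] 55.0
[320 223   4   5  11] [476.  31.  63.] 67.0
[168 238  26  17 337] [406. 490. 101.] 154.0
[387 255  19  19 275] [ 344. -219.   44.] 54.0
[286 260   8   8  53] [350. 141.  44.] 48.0
[   0  331  132   69 4966] [150. 576. 531.] 593.0
[ 312  349   43   51 1935] [ 40.   1. 226.] 245.0
```

View pics/t1c.png

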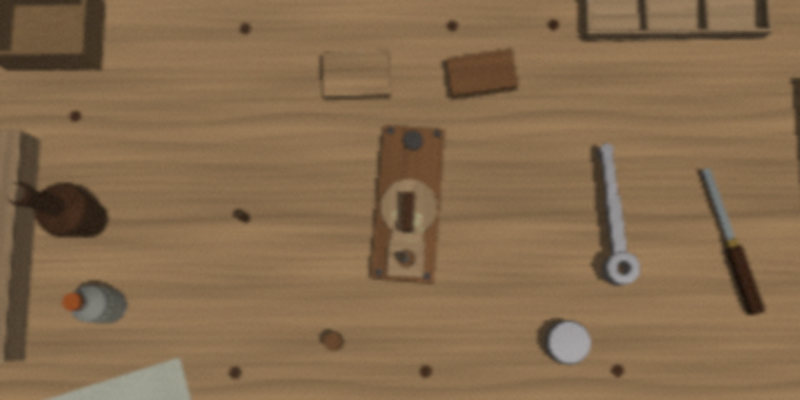

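>>> apply_moves(delta_rot=[[0, 0, 0], [0, 0, 0], [0, 0, 0], [0, 0, 0], [0, 0, 0], [0, 0, 0], [0, 0, 0], [0, 0, 0], [0, 0, 0], [0, 0, 0], [0, 0, 0], [0, 0, 0], [0, 0, 0], [0, 0, 0], [0, 0, 0], [0, 0, 0], [0, 0, 0], [0, 0, 0], [0, 0, -0.75], [0, 0, -0.75]], xyz=[[0.95, 0.77, -0.16], [0.95, 0.77, -0.16], [0.95, 0.77, -0.16], [0.95, 0.77, -0.16], [0.95, 0.77, -0.16], [0.95, 0.77, -0.16], [0.95, 0.77, -0.16], [0.95, 0.77, -0.16], [0.95, 0.77, -0.16], [0.95, 0.77, -0.16], [0.95, 0.77, -0.16], [0.95, 0.77, -0.16], [0.95, 0.77, -0.16], [0.95, 0.77, -0.16], [0.95, 0.77, -0.16], [0.95, 0.77, -0.16], [0.95, 0.77, -0.16], [0.95, 0.77, -0.16], [0, 0, 0], [0, 0, 0]], hand=[-1, -1, -1, -1, -1, -1, -1, -1, -1, -1, -1, -1, -1, -1, -1, -1, -1, -1, -1, -1])

```text
clock: 3.62
position: [481.5, 169.9, 303.5]
ee_rot: [0.999, -0.039, 0.0, -0.0]
contact_force: [-0.2, 1.2, -0.8]
gripper_width: 85.4
grasp_force: 0.0
```

```bash
cat > w.py <<'E'
import sys
from h import *
s=arm.read_state();im=eyes.get_image("wrist");P=pts(im,s)
yaw=np.degrees(np.arctan2(*(Ro.from_quat(s["ee_rot"]).as_matrix()[1::-1,0])))
print(s["clock"],s["position"].round(1),"yaw",yaw.round(2),"tilt",Ro.from_quat(s["ee_rot"]).as_matrix()[:,2].round(4),im["hand_eye"][:3].round(2).tolist(),s["contact_force"].round(1))
cv2.imwrite("pics/w%d.png"%im["shot"],im["frame"][:,:,::-1]);np.savez("last.npz",P=P,f=im["frame"],z=im["range_z"])
print("pic",im["shot"])
for k in sys.argv[1:]:
    for d in nets.masks_of(k,im)[:2]:
        m=d["region"]&(im["range_z"]>0);q=P[m]
        if len(q): print(k,round(d["score"],2),[int(x) for x in d["bbox"]],m.sum(),np.median(q,0).round(1),"z95",np.percentile(q[:,2],95).round(1))
E
python3 w.py template_grip peg_top jig template
```

```text
3.6167 [481.5 169.9 303.5] yaw -4.43 tilt [ 4.e-04  2.e-04 -1.e+00] [[-0.0, -0.95, -0.32, 81.83], [1.0, -0.0, -0.0, -1.15], [0.0, -0.32, 0.95, -142.93]] [-0.2  1.2 -0.8]
pic 4
template_grip 0.77 [391, 58, 464, 175] 6011 [542.4  33.7  34.6] z95 72.5
template_grip 0.71 [625, 135, 640, 163] 235 [ 453.9 -281.1    7.7] z95 15.5
peg_top 0.73 [214, 111, 238, 126] 223 [546.1 285.7  42. ] z95 54.6
peg_top 0.52 [378, 1, 478, 178] 8085 [611.2  37.1  24.4] z95 29.5
template 0.62 [629, 135, 640, 163] 220 [ 454.3 -280.9    8.3] z95 15.6
template 0.61 [391, 57, 463, 176] 6018 [542.1  33.6  34.6] z95 72.5
```

```bash
cat > m.py <<'E'
import numpy as np,cv2
d=np.load("last.npz");P=d["P"];ok=d["z"]>0
def rect(lo,hi,box,name):
    m=ok&(P[...,2]>lo)&(P[...,2]<hi)&(P[...,0]>box[0])&(P[...,0]<box[1])&(P[...,1]>box[2])&(P[...,1]<box[3])
    q=P[m]; r=cv2.minAreaRect(q[:,:2].astype(np.float32)); print(name,len(q),q.mean(0).round(1),q[:,2].max().round(1),np.round(r[0],1),np.round(r[1],1),round(r[2],2))
E
cat > m1.py <<'E'
from m import *
rect(45,65,(520,570,265,310),"peg")
rect(50,60,(520,570,265,310),"pegtop")
rect(66,80,(490,590,0,80),"grip")
rect(15,50,(400,720,-60,100),"jigbase+templ")
rect(50,66,(440,500,0,60),"pin")
rect(33.5,45,(640,700,0,60),"rest")
E
python3 m1.py
```

```text
peg 105 [545.4 288.7  51.7] 55.9 [545.1 290.2] [15.1 14.6] 52.89
pegtop 85 [545.4 289.2  52.6] 55.9 [544.9 290.2] [15.  14.2] 56.6
grip 879 [545.4  27.4  71.9] 74.9 [544.3  26.6] [18.5 59.7] 86.55
jigbase+templ 12713 [564.3  30.5  28.5] 49.9 [552.6  27.3] [100.6 224. ] 85.2
pin 108 [477.2  36.4  60.1] 65.2 [475.9  34. ] [14.9 15.3] 3.67
rest 201 [655.1  19.2  36.1] 38.9 [654.3  19.2] [29.1 10.5] 85.24
```

View pics/w4.png

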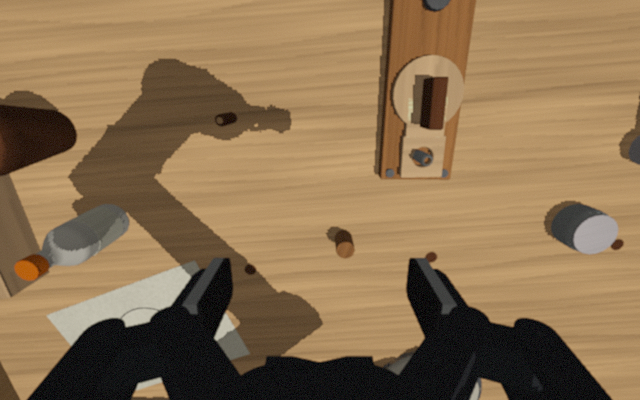

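>>> apply_moves(delta_rot=[[0, 0, 0], [0, 0, 0], [0, 0, 0], [0, 0, 0], [0, 0, 0], [0, 0, 0], [0, 0, 0], [0, 0, 0], [0, 0, 0], [0, 0, 0], [0, 0, 0], [0, 0, 0], [0, 0, 0], [0, 0, 0], [0, 0, 0]], xyz=[[0.37, 0.69, 0.82], [0.37, 0.69, 0.82], [0.37, 0.69, 0.82], [0.37, 0.69, 0.82], [0.37, 0.69, 0.82], [0.37, 0.69, 0.82], [0.37, 0.69, 0.82], [0.37, 0.69, 0.82], [0, 0, 0.66], [0, 0, 0.66], [0, 0, 0.66], [0, 0, 0.66], [0, 0, 0.66], [0, 0, 0.66], [0, 0, 0]], hand=[-1, -1, -1, -1, -1, -1, -1, -1, -1, -1, -1, -1, -1, -1, -1])

```text
clock: 5.12
position: [541.4, 28.0, 37.3]
ee_rot: [0.999, -0.039, -0.003, 0.001]
contact_force: [-0.6, -0.2, -0.1]
gripper_width: 85.2
grasp_force: 0.0
```

>>> apply_moves(delta_rot=[[0, 0, 0], [0, 0, 0], [0, 0, 0], [0, 0, 0], [0, 0, 0], [0, 0, 0], [0, 0, 0], [0, 0, 0], [0, 0, 0], [0, 0, 0], [0, 0, 0], [0, 0, 0]], xyz=[[0.1, 0, -0.14], [0, 0, 0], [0, 0, 0], [0, 0, 0], [0, 0, 0], [0, 0, 0], [0, 0, 0], [0, 0, 0], [0, 0, 0], [0, 0, 0], [0, 0, 0], [0, 0, 0]], hand=[-1, -1, 1, 1, 1, 1, 1, 1, 1, 1, 1, 1])

```text
clock: 6.12
position: [546.5, 28.0, 44.3]
ee_rot: [0.999, -0.039, 0.0, -0.0]
contact_force: [0.4, 0.1, 5.2]
gripper_width: 17.2
grasp_force: 59.8
```

>>> apply_moves(delta_rot=[[0, 0, 0], [0, 0, 0], [0, 0, 0], [0, 0, 0], [0, 0, 0], [0, 0, 0], [0, 0, 0], [0, 0, 0], [0, 0, 0]], xyz=[[0, 0, -0.2], [0, 0, -0.3], [0, 0, -0.4], [0, 0, -0.4], [0, 0, -0.4], [0, 0, -0.4], [0, 0, -0.3], [0, 0, -0.2], [0, 0, 0]], hand=[1, 1, 1, 1, 1, 1, 1, 1, 1])

```text
clock: 6.87
position: [546.8, 28.1, 110.4]
ee_rot: [0.999, -0.039, 0.001, -0.0]
contact_force: [0.1, 0.2, -0.9]
gripper_width: 17.2
grasp_force: 59.1
```

```bash
python3 w.py template; python3 - <<'E'
from m import *
# template plate: points near z 80..105 ; eye as hole; bottom at ~84+
q=P[ok&(P[...,0]>420)&(P[...,0]<620)&(abs(P[...,1]-30)<80)]
print(np.histogram(q[:,2],bins=range(0,170,5)))
E
```

```text
6.8667 [546.8  28.1 110.4] yaw -4.44 tilt [ 2.7e-03  8.0e-04 -1.0e+00] [[-0.0, -0.95, -0.32, 81.83], [1.0, -0.0, -0.0, -1.15], [0.0, -0.32, 0.95, -142.93]] [ 0.1  0.2 -0.9]
pic 5
template 0.74 [235, 149, 402, 362] 19370 [567.2  28.2 100.9] z95 138.9
(array([ 6025,     0,     0,     0,  5297,  1310,     0,     0,     0,
           0,     0,     0,     0,     0,     0,     0,     0,     5,
         330,  2671, 10776,   112,   136,   276,   387,   448,   497,
        4963,   404,   689,   536,  1352,  2146]), array([  0,   5,  10,  15,  20,  25,  30,  35,  40,  45,  50,  55,  60,
        65,  70,  75,  80,  85,  90,  95, 100, 105, 110, 115, 120, 125,
       130, 135, 140, 145, 150, 155, 160, 165]))
```

```bash
python3 - <<'E'
from m import *
rect(133,143,(500,600,-20,80),"griptop")
m=ok&(P[...,2]>94)&(P[...,2]<106)&(P[...,0]<640)
q=P[m];print(np.linalg.lstsq(np.c_[q[:,:2]-q[:,:2].mean(0),np.ones(len(q))],q[:,2],rcond=None)[0])
r=q[(q[:,0]<510)];print(r.min(0),r.max(0))
# eye: grid in xy
H,xe,ye=np.histogram2d(r[:,0],r[:,1],bins=[range(430,512,4),range(-10,74,4)])
for i in range(len(H)): print(xe[i],''.join('#' if v>0 else '.' for v in H[i]))
E
```

```text
griptop 5445 [550.3  28.9 138.3] 143.0 [546.8  26.7] [61.1 41.4] 16.76
[6.61265151e-03 1.82822358e-03 1.00478841e+02]
[461.67061143  17.90290712  94.01262757] [500.76083507  51.24867229 101.81001758]
430 ....................
434 ....................
438 ....................
442 ....................
446 ....................
450 ....................
454 ....................
458 ..........##........
462 ........######......
466 .......##....##.....
470 .......#......##....
474 .......#......##....
478 .......#......##....
482 .......#.....###....
486 ......##.....##.....
490 .......#.....##.....
494 .............##.....
498 .............#......
502 ....................
506 ....................
```

View pics/w5.png

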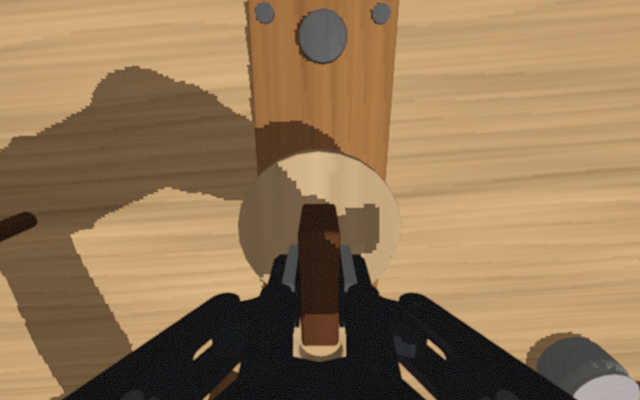

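```bash
python3 - <<'E'
from m import *
m=ok&(P[...,2]>96)&(P[...,2]<106)&(P[...,0]<640)&(P[...,0]>545)
q=P[m]; h=cv2.convexHull(q[:,:2].astype(np.float32))[:,0]
c,r=cv2.minEnclosingCircle(h);print("disc",c,r)
h=h[h[:,0]>565]
A=np.c_[2*h,np.ones(len(h))];s=np.linalg.lstsq(A,(h**2).sum(1),rcond=None)[0];print(s[:2],np.sqrt(s[2]+s[:2]@s[:2]))
for y in(-4.44,):
  u=np.array([np.cos(np.radians(y)),np.sin(np.radians(y))]);print("eye",np.array(c)-82*u,s[:2]-82*u)
# rest top
rect(30,40,(600,720,-20,60),"rest")
rect(33.5,40,(600,720,-20,60),"rest")
E
```

```text
disc (557.8496704101562, 28.455787658691406) 45.01285934448242
[558.04384773  28.48270727] 44.64426244939503
eye [476.09575657  34.80382451] [476.28993389  34.83074412]
rest 2124 [665.   17.9  36.3] 38.7 [664.9  17.7] [31.  31.3] 84.54
rest 2105 [665.1  17.8  36.3] 38.7 [665.   17.7] [31.  31.1] 84.54
```

>>> apply_moves(delta_rot=[[0, 0, 0], [0, 0, 0], [0, 0, 0], [0, 0, 0], [0, 0, 0], [0, 0, 0], [0, 0, 0], [0, 0, 0], [0, 0, 0], [0, 0, 0]], xyz=[[0, -0.4, 0], [0, -0.8, 0], [0, -0.8, 0], [0, -0.8, 0], [0, -0.8, 0], [0, -0.8, 0], [0, -0.4, 0], [0, 0, 0], [0, 0, 0], [0, 0, 0]], hand=[1, 1, 1, 1, 1, 1, 1, 1, 1, 1])

```text
clock: 7.8
position: [554.9, 146.9, 108.4]
ee_rot: [0.999, -0.039, -0.001, 0.0]
contact_force: [1.3, -0.3, -1.4]
gripper_width: 16.9
grasp_force: 59.1
```

```bash
python3 w.py peg_top; python3 - <<'E'
from m import *
for lo in (5,30,45,51): rect(lo,62,(510,590,250,320),lo)
E
```

```text
7.8 [554.9 146.9 108.4] yaw -4.48 tilt [-1.2e-03 -6.0e-04 -1.0e+00] [[-0.0, -0.95, -0.32, 81.82], [1.0, -0.0, -0.0, -1.15], [0.0, -0.32, 0.95, -142.93]] [ 1.3 -0.3 -1.4]
pic 6
peg_top 0.98 [116, 209, 168, 252] 1076 [549.1 285.5  35.2] z95 54.0
5 1001 [548.2 286.3  35.1] 56.5 [546.8 288.5] [15.9 12.1] 32.71
30 626 [548.  286.6  45.2] 56.5 [546.8 288.5] [15.9 12.1] 32.71
45 346 [547.7 287.3  51. ] 56.5 [546.8 288.5] [15.9 12.1] 32.71
51 185 [547.1 288.1  53.1] 56.5 [546.8 288.8] [14.  11.1] 30.35
```

>>> apply_moves(delta_rot=[[0, 0, 0], [0, 0, 0], [0, 0, 0], [0, 0, 0], [0, 0, 0], [0, 0, 0], [0, 0, 0], [0, 0, 0], [0, 0, 0], [0, 0, 0], [0, 0, 0], [0, 0, 0], [0, 0, 0]], xyz=[[0.14, -0.4, 0], [0.27, -0.74, 0], [0.27, -0.74, 0], [0.27, -0.74, 0], [0.27, -0.74, 0], [0.27, -0.74, 0], [0.27, -0.74, 0], [0.2, -0.5, 0], [0.08, -0.25, 0], [0, 0, 0], [0, 0, 0], [0, 0, 0], [0, 0, 0]], hand=[1, 1, 1, 1, 1, 1, 1, 1, 1, 1, 1, 1, 1])

```text
clock: 8.98
position: [616.8, 282.0, 108.9]
ee_rot: [0.999, -0.039, -0.0, 0.0]
contact_force: [0.8, 0.8, -1.2]
gripper_width: 16.8
grasp_force: 59.1
```

```bash
python3 w.py
```

```text
8.9833 [616.8 282.  108.9] yaw -4.5 tilt [-4.e-04 -2.e-04 -1.e+00] [[-0.0, -0.95, -0.32, 81.82], [1.0, -0.0, -0.0, -1.15], [0.0, -0.32, 0.95, -142.93]] [ 0.8  0.8 -1.2]
pic 7
```

>>> apply_moves(delta_rot=[[0, 0, 0], [0, 0, 0], [0, 0, 0], [0, 0, 0], [0, 0, 0], [0, 0, 0], [0, 0, 0], [0, 0, 0], [0, 0, 0], [0, 0, 0]], xyz=[[0, 0, 0.2], [0, 0, 0.3], [0, 0, 0.3], [0, 0, 0.3], [0, 0, 0.3], [0, 0, 0.3], [0, 0, 0.2], [0, 0, 0], [0, 0, 0], [0, 0, 0]], hand=[1, 1, 1, 1, 1, 1, 1, 1, 1, 1])

```text
clock: 9.87
position: [617.4, 283.0, 61.6]
ee_rot: [0.999, -0.039, 0.0, -0.0]
contact_force: [0.6, -0.0, -0.8]
gripper_width: 17.3
grasp_force: 59.1
```

```bash
cat > sc.py <<'E'
from h import *
im=eyes.get_image("scene");cv2.imwrite("pics/s%d.png"%im["shot"],cv2.resize(im["frame"][200:300,290:450,::-1],(800,500),interpolation=cv2.INTER_CUBIC));print(im["shot"])
K=im["camera_matrix"];c=im["R"]@np.array([546,289,55])+im["t"];print((K@c/c[2])[:2])
E
sed -i 's/frame"\]\[200:300,290:450/frame"][190:290,310:470/' sc.py
python3 sc.py; cp pics/s8.png pics/look.png
```

```text
8
[368.60599073 246.37073327]
```

View pics/look.png

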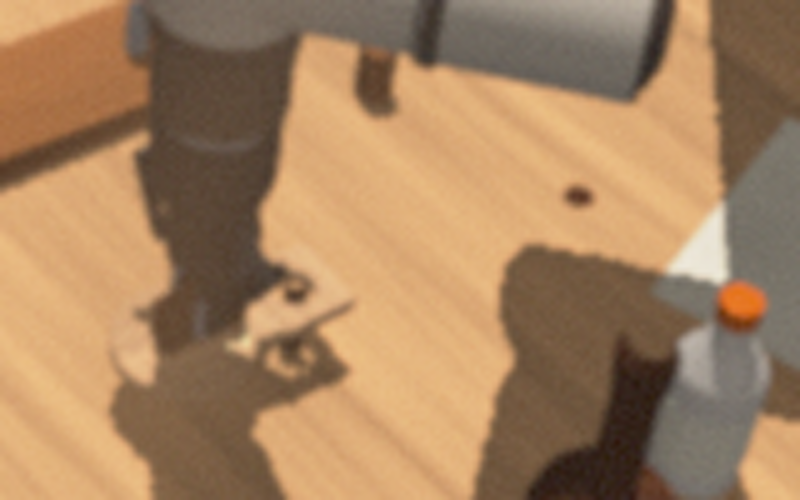

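The picture shows the tab's eye with the dark peg inside it, around (293,290); there is no contact force. Continuing down.

>>> apply_moves(delta_rot=[[0, 0, 0], [0, 0, 0], [0, 0, 0], [0, 0, 0], [0, 0, 0], [0, 0, 0], [0, 0, 0], [0, 0, 0], [0, 0, 0], [0, 0, 0], [0, 0, 0]], xyz=[[0, 0, 0.2], [0, 0, 0.3], [0, 0, 0.3], [0, 0, 0.3], [0, 0, 0.2], [0, 0, 0.1], [0, 0, 0.1], [0, 0, 0.06], [0, 0, 0], [0, 0, 0], [0, 0, 0]], hand=[1, 1, 1, 1, 1, 1, 1, 1, 1, 1, 1])

```text
clock: 10.83
position: [617.3, 283.0, 22.7]
ee_rot: [0.999, -0.039, 0.0, -0.0]
contact_force: [0.3, 0.5, -1.3]
gripper_width: 17.2
grasp_force: 59.1
```

>>> apply_moves(delta_rot=[[0, 0, 0], [0, 0, 0], [0, 0, 0], [0, 0, 0], [0, 0, 0]], xyz=[[0, 0, 0.05], [0, 0, 0.04], [0, 0, 0.02], [0, 0, 0], [0, 0, 0]], hand=[1, 1, 1, 1, 1])

```text
clock: 11.25
position: [617.3, 283.1, 20.3]
ee_rot: [0.999, -0.039, 0.0, -0.0]
contact_force: [-0.2, 0.5, 2.4]
gripper_width: 17.1
grasp_force: 59.8
```

>>> apply_moves(delta_rot=[[0, 0, 0], [0, 0, 0], [0, 0, 0], [0, 0, 0], [0, 0, 0], [0, 0, 0], [0, 0, 0], [0, 0, 0], [0, 0, 0], [0, 0, 0], [0, 0, 0], [0, 0, 0], [0, 0, 0], [0, 0, 0], [0, 0, 0], [0, 0, 0], [0, 0, 0], [0, 0, 0]], xyz=[[0, 0, 0], [0, 0, 0], [0, 0, 0], [0, 0, 0], [0, 0, 0], [0, 0, 0], [0, 0, 0], [0, 0, -0.3], [0, 0, -0.5], [0, 0, -0.9], [0, 0, -1], [0, 0, -1], [0, 0, -1], [0, 0, -1], [0, 0, -1], [0, 0, -1], [0, 0, -1], [0, 0, -1]], hand=[-1, -1, -1, -1, -1, -1, -1, -1, -1, -1, -1, -1, -1, -1, -1, -1, -1, -1])

```text
clock: 12.75
position: [616.9, 282.6, 265.3]
ee_rot: [0.999, -0.039, 0.001, -0.001]
contact_force: [1.3, 0.1, -0.4]
gripper_width: 85.2
grasp_force: 0.0
```

```bash
python3 w.py; python3 - <<'E'
from m import *
rect(7,15,(480,720,200,360),"plate")
rect(40,60,(570,680,230,330),"grip")
rect(20,60,(520,570,260,320),"peg")
E
```

```text
12.75 [616.9 282.6 265.3] yaw -4.45 tilt [ 0.0018  0.0011 -1.    ] [[-0.0, -0.95, -0.32, 81.83], [1.0, -0.0, -0.0, -1.15], [0.0, -0.32, 0.95, -142.93]] [ 1.3  0.1 -0.4]
pic 9
plate 4357 [606.7 284.8  10.5] 15.0 [595.1 285.7] [ 88.3 155.3] 85.86
grip 726 [617.9 284.1  48.2] 50.5 [616.1 284.2] [17.9 60. ] 85.09
peg 174 [549.2 290.5  42.8] 55.8 [545.5 290.7] [15.3 14.8] 19.45
```

>>> apply_moves(delta_rot=[[0, 0, 0], [0, 0, 0], [0, 0, 0], [0, 0, 0], [0, 0, 0], [0, 0, 0], [0, 0, 0], [0, 0, 0], [0, 0, 0], [0, 0, 0], [0, 0, 0], [0, 0, 0], [0, 0, 0], [0, 0, 0], [0, 0, 0], [0, 0, 0], [0, 0, 0], [0, 0, 0], [0, 0, 0], [0, 0, 0]], xyz=[[-0.1, 1, 0], [-0.1, 1, 0], [-0.1, 1, 0], [-0.1, 1, 0], [-0.1, 1, 0], [-0.1, 1, 0], [-0.1, 1, 0], [-0.1, 1, 0], [-0.1, 1, 0], [-0.1, 1, 0], [-0.1, 1, 0], [-0.1, 1, 0], [-0.1, 1, 0], [-0.1, 1, 0], [-0.1, 1, 0], [-0.1, 1, 0], [-0.1, 1, 0], [-0.1, 1, 0], [-0.1, 1, 0], [-0.1, 1, 0]], hand=[-1, -1, -1, -1, -1, -1, -1, -1, -1, -1, -1, -1, -1, -1, -1, -1, -1, -1, -1, -1])

```text
clock: 14.47
position: [528.0, -213.0, 263.6]
ee_rot: [0.999, -0.039, 0.001, 0.0]
contact_force: [1.1, -0.0, -0.3]
gripper_width: 85.4
grasp_force: 0.0
```

>>> apply_moves(delta_rot=[[0, 0, 0], [0, 0, 0], [0, 0, 0], [0, 0, 0]], xyz=[[0, 1, 0], [0, 0.5, 0], [0, 0, 0], [0, 0, 0]], hand=[-1, -1, -1, -1])

```text
clock: 14.8
position: [525.4, -249.4, 262.6]
ee_rot: [0.999, -0.039, 0.0, -0.0]
contact_force: [0.9, 0.6, 0.2]
gripper_width: 85.5
grasp_force: 0.0
```

```bash
python3 w.py clamp; python3 - <<'E'
from m import *
rect(46,56,(400,520,-350,-250),"hubtop")
rect(33,45,(500,700,-350,-250),"bar")
rect(33,45,(500,580,-350,-250),"bar wide")
E
```

```text
14.8 [ 525.4 -249.4  262.6] yaw -4.52 tilt [ 9.e-04  1.e-04 -1.e+00] [[-0.0, -0.95, -0.32, 81.82], [1.0, -0.0, -0.0, -1.15], [0.0, -0.32, 0.95, -142.93]] [0.9 0.6 0.2]
pic 10
clamp 0.6 [336, 45, 387, 242] 3933 [ 523.3 -296.3   41.7] z95 51.0
hubtop 946 [ 457.6 -303.9   50.2] 52.6 [ 456.4 -304. ] [47.9 49.4] 88.47
bar 2162 [ 578.2 -295.1   40.1] 44.9 [ 577.6 -295.5] [156.2  20.2] 4.11
bar wide 1122 [ 540.4 -297.7   41.8] 44.9 [ 540.1 -298.2] [80.8 20.2] 4.11
```

>>> apply_moves(delta_rot=[[0, 0, -0.72], [0, 0, -0.71], [0, 0, 0], [0, 0, 0], [0, 0, 0], [0, 0, 0], [0, 0, 0], [0, 0, 0], [0, 0, 0], [0, 0, 0], [0, 0, 0], [0, 0, 0], [0, 0, 0], [0, 0, 0], [0, 0, 0]], xyz=[[0, 0, 0], [0, 0, 0], [-0.25, 0.66, 0.5], [-0.25, 0.66, 0.5], [-0.25, 0.66, 0.5], [0, 0, 0.7], [0, 0, 0.9], [0, 0, 0.9], [0, 0, 0.9], [0, 0, 0.9], [0, 0, 0.6], [0, 0, 0.3], [0, 0, 0], [0, 0, 0], [0, 0, 0]], hand=[-1, -1, -1, -1, -1, -1, -1, -1, -1, -1, -1, -1, -1, -1, -1])

```text
clock: 16.15
position: [511.5, -299.8, 96.0]
ee_rot: [0.999, 0.036, 0.001, 0.001]
contact_force: [-1.0, -0.4, 0.9]
gripper_width: 85.2
grasp_force: 0.0
```

```bash
python3 w.py; python3 - <<'E'
from m import *
rect(33,47,(515,700,-350,-250),"bar")
rect(33,47,(515,565,-350,-250),"bar wide")
rect(25,45,(628,700,-350,-250),"toe")
E
```

```text
16.15 [ 511.5 -299.8   96. ] yaw 4.18 tilt [ 0.0025 -0.001  -1.    ] [[-0.0, -0.95, -0.32, 82.0], [1.0, -0.0, -0.0, -1.11], [0.0, -0.32, 0.95, -142.93]] [-1.  -0.4  0.9]
pic 11
bar 6028 [ 584.  -295.1   39.9] 44.7 [ 580.2 -295.3] [132.1  20. ] 4.22
bar wide 2158 [ 541.  -298.2   42.3] 44.4 [ 540.  -298.3] [51.5 20. ] 4.22
toe 1034 [ 637.5 -291.2   38.3] 41.0 [ 636.8 -291.1] [18.5 19.5] 4.14
```

>>> apply_moves(delta_rot=[[0, 0, 0], [0, 0, 0], [0, 0, 0], [0, 0, 0], [0, 0, 0], [0, 0, 0], [0, 0, 0], [0, 0, 0], [0, 0, 0], [0, 0, 0]], xyz=[[-0.04, 0, 0.4], [0, 0, 0.7], [0, 0, 0.7], [0, 0, 0.6], [0, 0, 0.4], [0, 0, 0.3], [0, 0, 0.2], [0, 0, 0.1], [0, 0, 0], [0, 0, 0]], hand=[-1, -1, -1, -1, -1, -1, -1, -1, -1, -1])

```text
clock: 17.03
position: [509.8, -300.1, 10.1]
ee_rot: [0.999, 0.036, 0.001, 0.0]
contact_force: [0.1, 0.2, -0.4]
gripper_width: 85.3
grasp_force: 0.0
```

>>> apply_moves(delta_rot=[[0, 0, 0], [0, 0, 0]], xyz=[[0, 0, 0], [0, 0, 0]], hand=[-1, -1])

```text
clock: 17.2
position: [509.8, -300.1, 10.3]
ee_rot: [0.999, 0.036, 0.001, 0.0]
contact_force: [-1.2, -0.6, -0.3]
gripper_width: 85.4
grasp_force: 0.0
```

>>> apply_moves(delta_rot=[[0, 0, 0], [0, 0, 0], [0, 0, 0], [0, 0, 0], [0, 0, 0], [0, 0, 0], [0, 0, 0], [0, 0, 0], [0, 0, 0], [0, 0, 0], [0, 0, 0], [0, 0, 0], [0, 0, 0], [0, 0, 0]], xyz=[[0, 0, 0], [0, 0, 0], [0, 0, 0], [0, 0, 0], [0, 0, 0], [0, 0, 0], [0, 0, 0], [0, 0, 0], [0, 0, 0], [0, 0, -0.1], [0, 0, -0.2], [0, 0, -0.3], [0, 0, -0.2], [0, 0, 0]], hand=[1, 1, 1, 1, 1, 1, 1, 1, 1, 1, 1, 1, 1, 1])

```text
clock: 18.37
position: [510.2, -300.1, 31.0]
ee_rot: [0.999, 0.036, 0.001, 0.0]
contact_force: [0.4, 0.2, -2.7]
gripper_width: 18.5
grasp_force: 58.6
```

```bash
python3 - <<'E'
from h import *
s=arm.read_state();print(s["position"],s["contact_force"],s["wrist_torque"],s["gripper_width"])
E
python3 w.py; python3 - <<'E'
from m import *
m=ok&(P[...,2]>40)&(P[...,2]<75)&(P[...,0]>520)&(P[...,0]<565)&(abs(P[...,1]+298)<8)
q=P[m];print(np.linalg.lstsq(np.c_[q[:,:2]-q[:,:2].mean(0),np.ones(len(q))],q[:,2],rcond=None)[0],q.mean(0))
E
```

```text
[ 510.19339462 -300.1267986    30.96218257] [ 0.43041038  0.18263653 -2.7105119 ] [-0.01421293 -0.07432451  0.00975757] 18.528395510342595
18.3667 [ 510.2 -300.1   31. ] yaw 4.15 tilt [ 2.3e-03 -8.0e-04 -1.0e+00] [[-0.0, -0.95, -0.32, 82.0], [1.0, -0.0, -0.0, -1.11], [0.0, -0.32, 0.95, -142.93]] [ 0.4  0.2 -2.7]
pic 12
[-5.29358789e-04  1.66488133e-02  6.35005917e+01] [ 543.60705179 -297.84203306   63.50059172]
```

>>> apply_moves(delta_rot=[[0, 0, 0], [0, 0, 0], [0, 0, 0], [0, 0, 0], [0, 0, 0], [0, 0, 0], [0, 0, 0], [0, 0, 0], [0, 0, 0.15], [0, 0, 0.25], [0, 0, 0.3], [0, 0, 0.3], [0, 0, 0.25], [0, 0, 0.16], [0, 0, 0.1], [0, 0, 0]], xyz=[[0, 0, -0.2], [0, 0, -0.4], [0, 0, -0.6], [0, 0, -0.7], [0, 0, -0.7], [0, 0, -0.6], [0, 0, -0.4], [0, 0, -0.16], [0, 0, 0], [0, 0, 0], [0, 0, 0], [0, 0, 0], [0, 0, 0], [0, 0, 0], [0, 0, 0], [0, 0, 0]], hand=[1, 1, 1, 1, 1, 1, 1, 1, 1, 1, 1, 1, 1, 1, 1, 1])

```text
clock: 19.75
position: [509.0, -299.8, 122.8]
ee_rot: [0.999, -0.043, -0.001, -0.0]
contact_force: [0.6, -0.3, -4.0]
gripper_width: 19.2
grasp_force: 58.7
```

>>> apply_moves(delta_rot=[[0, 0, 0], [0, 0, 0], [0, 0, 0], [0, 0, 0], [0, 0, 0], [0, 0, 0], [0, 0, 0], [0, 0, 0], [0, 0, 0], [0, 0, 0], [0, 0, 0], [0, 0, 0], [0, 0, 0], [0, 0, 0], [0, 0, 0], [0, 0, 0]], xyz=[[0, -0.2, 0], [0, -0.4, 0], [0, -0.6, 0], [0, -0.8, 0], [0, -0.8, 0], [0, -0.8, 0], [0, -0.8, 0], [0, -0.8, 0], [0, -0.8, 0], [0, -0.8, 0], [0, -0.7, 0], [0, -0.5, 0], [0, -0.3, 0], [0, -0.1, 0], [0, 0, 0], [0, 0, 0]], hand=[1, 1, 1, 1, 1, 1, 1, 1, 1, 1, 1, 1, 1, 1, 1, 1])

```text
clock: 21.08
position: [527.3, -91.0, 123.6]
ee_rot: [0.999, -0.043, -0.0, 0.0]
contact_force: [0.1, 0.3, -3.3]
gripper_width: 19.0
grasp_force: 58.8
```

```bash
python3 w.py; python3 - <<'E'
from m import *
rect(33.5,45,(630,710,-20,60),"rest")
try: rect(40,70,(450,500,10,60),"pin")
except Exception as e: print("no pin")
m=ok&(P[...,2]>115)&(P[...,0]>560)&(P[...,2]<170)
q=P[m];r=cv2.minAreaRect(q[:,:2].astype(np.float32));print(r,np.linalg.lstsq(np.c_[q[:,:2]-q[:,:2].mean(0),np.ones(len(q))],q[:,2],rcond=None)[0])
E
```

```text
21.0833 [527.3 -91.  123.6] yaw -4.95 tilt [-2.e-04 -1.e-04 -1.e+00] [[-0.0, -0.95, -0.32, 81.81], [1.0, -0.0, -0.0, -1.15], [0.0, -0.32, 0.95, -142.93]] [ 0.1  0.3 -3.3]
pic 13
rest 1963 [665.   16.8  36.4] 38.8 [664.5  17.4] [32.1 29.8] 85.16
pin 497 [479.7  29.9  54.6] 65.0 [477.6  31.9] [15.6 12.4] 44.05
((599.265869140625, -96.11865234375), (20.122262954711914, 80.06315612792969), 84.99827575683594) [-6.94126454e-02  5.69564403e-03  1.53286085e+02]
```

>>> apply_moves(delta_rot=[[0, 0, 0], [0, 0, 0], [0, 0, 0], [0, 0, 0], [0, 0, 0], [0, 0, 0], [0, 0, 0], [0, 0, 0], [0, 0, 0], [0, 0, 0], [0, 0, 0], [0, 0, 0], [0, 0, 0], [0, 0, 0], [0, 0, 0], [0, 0, 0], [0, 0, 0]], xyz=[[-0.04, -0.2, 0], [-0.05, -0.4, 0], [-0.05, -0.6, 0], [-0.05, -0.8, 0], [-0.05, -0.8, 0], [-0.05, -0.8, 0], [-0.03, -0.6, 0], [-0.02, -0.4, 0], [0, -0.2, 0], [0, 0, 0.1], [0, 0, 0.2], [0, 0, 0.2], [0, 0, 0.2], [0, 0, 0.07], [0, 0, 0], [0, 0, 0], [0, 0, 0]], hand=[1, 1, 1, 1, 1, 1, 1, 1, 1, 1, 1, 1, 1, 1, 1, 1, 1])

```text
clock: 22.55
position: [529.5, 29.4, 104.5]
ee_rot: [0.999, -0.043, 0.0, 0.0]
contact_force: [-0.4, -0.7, -3.8]
gripper_width: 19.3
grasp_force: 58.9
```

```bash
python3 w.py; cat > fin.py <<'E'
from h import *
import m
P,ok=m.P,m.ok
f=ok&(P[...,2]>115)&(P[...,0]>550)&(P[...,0]<588)&(P[...,2]<150)&(abs(P[...,1]-25)<14)
q=P[f];print("bar slope",np.linalg.lstsq(np.c_[q[:,:2]-q[:,:2].mean(0),np.ones(len(q))],q[:,2],rcond=None)[0],q.mean(0))
m.rect(100,150,(550,720,-20,60),"bar")
im=eyes.get_image("top");K=im["camera_matrix"];T=pts(im)
f=(T[...,2]>137)&(T[...,2]<160)&(T[...,0]>430)&(T[...,0]<506)&(abs(T[...,1]-34)<40);q=T[f];print("hub top view",len(q),np.percentile(q,[0,50,100],axis=0).round(1).tolist())
cv2.imwrite("pics/top_f.png",cv2.resize(im["frame"][150:250,290:370,::-1],(640,800),interpolation=cv2.INTER_CUBIC)[:600])
E
python3 fin.py
```

```text
22.55 [529.5  29.4 104.5] yaw -4.95 tilt [ 4.e-04 -0.e+00 -1.e+00] [[-0.0, -0.95, -0.32, 81.81], [1.0, -0.0, -0.0, -1.15], [0.0, -0.32, 0.95, -142.93]] [-0.4 -0.7 -3.8]
pic 14
bar slope [-1.00930272e-03 -7.04153801e-04  1.36848341e+02] [569.98899038  27.05100257 136.84834111]
bar 12142 [598.2  24.6 134.5] 139.0 [595.4  24.8] [20.2 92.7] 84.93
hub top view 159 [[455.4, 9.7, 137.1], [477.8, 32.2, 143.8], [504.3, 57.8, 148.1]]
```

```bash
python3 - <<'E'
from h import *
im=eyes.get_image("top");a=im["frame"][140:250,220:380,::-1]
b=cv2.imread("pics/w14.png")
cv2.imwrite("pics/fin.png",np.vstack([cv2.resize(a,(436,300),interpolation=cv2.INTER_CUBIC),cv2.resize(b,(436,272))]))
K=im["camera_matrix"]
for n,p in (("pin",(475.8,34,64)),("bore top",(476,34,145))):
    c=im["R"]@np.array(p)+im["t"];u=(K@c/c[2])[:2];print(n,u,(u-[220,140])*[436/160,300/110])
E
```

```text
pin [320.99569465 225.13540476] [275.21326793 232.18746752]
bore top [320.36970177 222.53737759] [273.50743733 225.10193888]
```

View pics/fin.png

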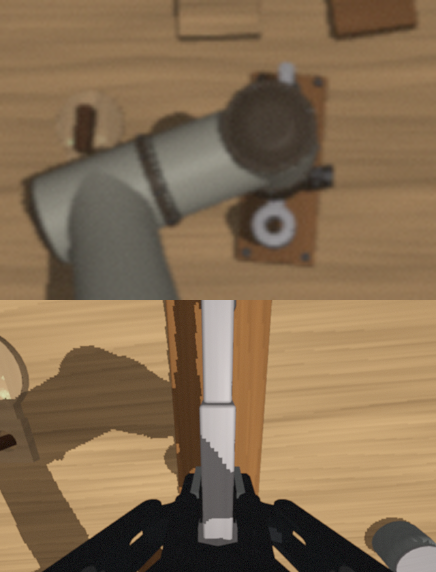

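The top view shows the hub's hole at about (273,225), which is where the calibration puts a bore straight over the pin. The template lies flat at the peg, upper left. The bar is level and in line with the jig, so I'm handing in.

```bash
python3 -c "
from h import *
s=arm.read_state();print(s['clock'],s['position'],abs(s['joint_vel']).max());print(arm.job_done())"
```

```text
22.7 [529.47907007  29.5850088  104.58166836] 0.0020783026740850397
the job is handed in; nothing more can be done
None
```

I handed the job in at 22.7 s: the template lies flat on the bench with its eye over the storage peg, and the clamp arm is held level and still about 31 mm above the jig's pin, hub hole over the pin and bar in line with the rest.

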